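# Snug the brass flush elbow to its mark

## Task

Two valve casings are clamped up for flushing after lapping, each with a barbed elbow hand-started in its tapped top cap. The nickel elbow is already set; grip the brass elbow from above and screw it in clockwise (seen from above) against the stiffening thread until its barb points straight at the red pin of its own clamp, then stop there and let go. Do not overtighten it well past the pin, and leave the nickel elbow as it is.

Things in the scene. Friction and masses are not known exactly. Their poses are not given: they have to be found in the camera images.
- brass_elbow_grip (a point): Centre of the brass elbow's upright block (18 mm wide along its y, 26 mm along x, 42 mm tall), on its vertical thread axis, 106 mm above the bench; grip the flat 18 mm sides. Own x points along the level barb: 17 mm thick, reaching 58 mm from the axis, 4 mm above this centre. Below the block: 24 mm collar, 37 mm brass cap with top 75 mm above bench, jaws 50 mm high, 43 mm to each side.
- brass_elbow (a joint): Angle of the brass elbow in its thread (rad), growing as it is screwed in, clockwise from above: 0 thread start, 1.45 barb points at its red pin, 1.95 end stop; starts between 0 and 0.5, so one grasp is enough. Resistance rises steadily from 0.11 to 0.18 Nm at the pin; it stays where left and does not sink noticeably.
- casing_a_mark (a point): Top of the red pin (8 mm thick, top 70 mm above the bench) on the clamp that holds the brass elbow, 85 mm from the elbow's thread axis, standing on a red line that runs out from that axis. The clamp is fixed to the bench.
- nickel_elbow_tip (a point): Barb tip of the other, silvery nickel elbow, same shape and size, in a like clamp with its own red pin, at which it already points; 58 mm from its thread axis, x along the barb, 110 mm above the bench. Loose on the bench between the clamps: dark steel arbor (80 mm tall, 26 thick), aluminium sleeve (40 mm tall), nickel finger button (10 mm tall).
Not all that is in view belongs to the job. Leave any blue, pink or turquoise look-alike of the part that bears brass_elbow_grip alone.

How it is judged:
By the outcome, as a careful person would: the job done as asked, in the order asked, and still so for the second after the job is handed in, with the robot touching nothing.
It also fails if it takes over 32 s, if anything falls off the work surface, if the arm or the gripper's body presses on something with over 40 N, if the wrist force passes 120 N, or if a joint passes its speed limit or range.

## Robot

A 7-joint arm with a two-finger parallel gripper is mounted at the origin on the work surface. World frame = base frame: x ahead of the robot, y to its left, z up, the work surface at z = 0. Lengths are in mm, angles in rad, forces in N, time in s.
With the tool pointing down it reaches from about 350 to 900 mm from the base axis. Payload 8.1 kg.
Tool frame: the origin (TCP) lies at the very end of the fingers, on their centre line; the grasp point (between the pads) lies 19 mm behind it; z points along the fingers, y is the direction in which the jaws open and shut (so a half turn about z gives the same grasp; the last joint's range is limited). The gripper opens to 92 mm and grips with 3 to 60 N. Pads are 19 mm wide; open, the fingers measure 130 mm over their backs; the gripper's body (75 mm by 190 mm) begins 47 mm behind the grasp point.
Start: joints at [1.215, 0.434, 0.025, 1.573, -0.012, 1.134, -0.075], TCP at [156.298, -605.156, 188.942] pointing down, gripper open.
Joint ranges: [-2.62, 2.62], [-0.44, 2.09], [-1.27, 1.32], [0.08, 2.57], [-1.32, 4.46], [0.12, 2], [-2.74, 2.74]. Speed limits (rad/s): [2.22, 2.22, 3.01, 3.01, 3.14, 3.14, 3.14].

## Interface

Orientations are given as a unit quaternion [w, x, y, z].
In Python, from cell import * gives the robot as it stands.
- The arm moves only by the tool jog_arm, never from a script. Its arguments are lists of equal length, an entry for each row: "offset": the shift along the tool's x, y, z in mm, a list of three; "dr": the turn, a rotation vector about the tool's x, y, z in degrees, a list of three. A call has 1 to 8 rows; each row is the pose to reach, as a shift and turn from the pose commanded when the call began, along the tool's axes at that moment; what a row does not reach only later rows make up. A row lasts 1/12 s, in which the tool goes at most 41.7 mm and 7.16 degrees, less where a joint would pass 70% of its speed; a pose out of reach is approached as far as the arm can. A call with a gripper value outside its range is refused whole. "hand" is the opening, from 0 (shut) to 1 (fully open), set as the call begins (left out, the last holds). The fingers move at their own pace and stop on an object; "squeeze" is the grip in N (left out, the last holds). Time passes only in rows, so rows that repeat a pose let the fingers close. It gives the time, the measured TCP pose, the force and the opening at its end, in the units of the state.
- get_state(): the state, without advancing time (a new reading comes with each control period).
- capture(name): name is "scene" or "top"; returns (picture, depth): 420x560x3 uint8, red, green, blue; 420x560 float32, mm along the optical axis (not along the pixel's ray), 0 where there is no reading.
- camera_model(name): a dict with "camera_matrix" (3x3 intrinsics, pixels), "view" (4x4, takes a point from world to camera coordinates). Camera axes: x right, y down, z forward; pixel columns grow to the right and rows downward; lengths in mm; the calibration is good to about 2 mm. A picture is of the moment at which its call begins. camera_model takes no time and is no camera call.
- sign_off(): hands the job in, once; it reports no verdict.
The state is a dict: "time_s": time; "joint_pos": joint angles; "joint_velocities": joint speeds; "tau": joint torques, N m; "ee_pos": TCP position; "eef_rot": TCP orientation; "wrist_force": force on the tool from outside, world axes, zero at the start; "wrist_torque": the same for the moment, N m; "finger_gap": finger opening in mm.
Only numpy, scipy, OpenCV 4.12 (cv2) and the standard library are available. Lean on these libraries where they do the work, as an engineer would, in place of code of your own. Each camera call takes 0.05 s, during which the arm holds its last target.

## Working session

There is one attempt and no reset: what is moved stays moved. The work goes in short steps, Python scripts to look and compute and a tool call to move; the robot and the scene stay as the last step left them, time stands still between calls to the robot, and variables do not carry over. Pictures are saved under pics/ and viewed, and the job is handed in when it is done.

Besides the shell and the picture viewer there is one more tool, called after "Call:" as name(argument=value, ...) on one line, values as JSON. jog_arm: Moves the arm, as the interface text tells. Its arguments: {"type":"object","properties":{"offset":{"type":"array"},"dr":{"type":"array"},"hand":{"type":"number"},"squeeze":{"type":"number"}},"required":["offset","dr"]}

```bash
ls; mkdir -p pics
python3 - <<'E'
from cell import *
import cv2,numpy as np
np.set_printoptions(precision=4,suppress=True)
for n in("scene","top"):
    p,d=capture(n); cv2.imwrite(f"pics/{n}0.png",cv2.cvtColor(p,cv2.COLOR_RGB2BGR)); np.save(f"pics/{n}0_d.npy",d)
    m=camera_model(n); print(n,m["camera_matrix"],m["view"])
s=get_state();print(s)
E
```

```text
pics
scene [[501.7916   0.     282.3658]
 [  0.     501.7916 212.2847]
 [  0.       0.       1.    ]] [[   0.3116    0.9502   -0.0018  -98.8545]
 [   0.7044   -0.2323   -0.6707 -307.3688]
 [  -0.6377    0.2077   -0.7418 1649.8307]
 [   0.        0.        0.        1.    ]]
top [[425.1237   0.     287.3332]
 [  0.     425.1237 212.6472]
 [  0.       0.       1.    ]] [[ -0.0179  -0.9996  -0.0212 -23.0162]
 [ -0.9932   0.0202  -0.1146 507.0625]
 [  0.115    0.019   -0.9932 878.6456]
 [  0.       0.       0.       1.    ]]
{'time_s': 0.1, 'joint_pos': array([ 1.2154,  0.4351,  0.025 ,  1.574 , -0.0116,  1.134 , -0.0751]), 'joint_velocities': array([-0.0004, -0.0009, -0.0008, -0.0034,  0.0002,  0.0013,  0.0022]), 'tau': array([  0.0039, -66.9132,   0.9884, -31.5153,  -0.0605,   0.0373,
         0.0001]), 'ee_pos': array([ 156.1054, -604.6781,  188.2534]), 'eef_rot': array([-0.0007,  0.992 ,  0.126 , -0.0002]), 'wrist_force': array([-0.3465, -0.7131,  0.0532]), 'wrist_torque': array([-0.0452, -0.0288, -0.0018]), 'finger_gap': 91.76246854907635}
```

View pics/scene0.png

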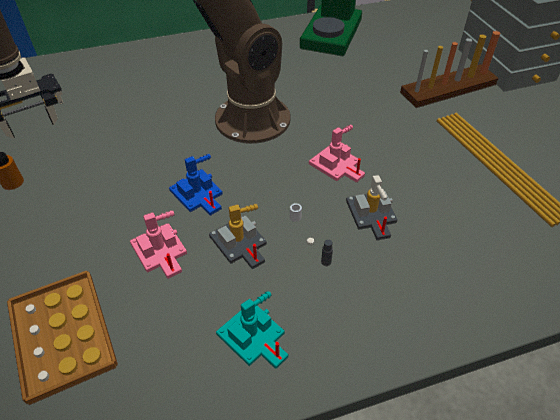

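View pics/top0.png

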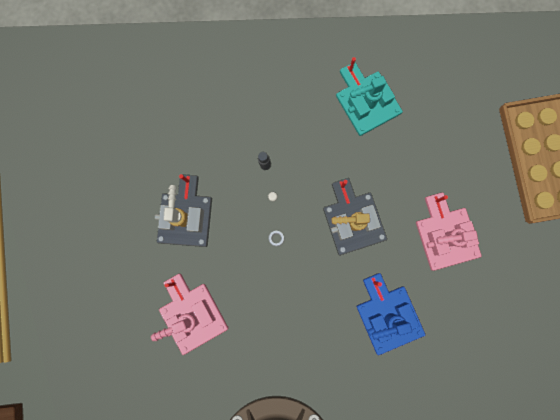

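The brass elbow is at about (360,222) in the top view with its barb pointing left, and its red pin is near (344,185). The nickel elbow is at about (170,215). The blue, pink and turquoise units are look-alikes. Next I'll measure the brass elbow.

```bash
cat > h.py <<'E'
import cv2,numpy as np
from cell import *
np.set_printoptions(precision=3,suppress=True)
def ld(n,i=0): return cv2.cvtColor(cv2.imread(f"pics/{n}{i}.png"),cv2.COLOR_BGR2RGB),np.load(f"pics/{n}{i}_d.npy")
def world(n,d):
    m=camera_model(n);K=m["camera_matrix"];V=m["view"]
    v,u=np.mgrid[:420,:560]; P=np.stack([(u-K[0,2])/K[0,0]*d,(v-K[1,2])/K[1,1]*d,d],-1)
    return (P-V[:3,3])@V[:3,:3]
def ray(n,u,v,z):
    m=camera_model(n);K=m["camera_matrix"];V=m["view"]
    r=V[:3,:3].T@np.array([(u-K[0,2])/K[0,0],(v-K[1,2])/K[1,1],1]); c=-V[:3,:3].T@V[:3,3]
    return c+r*(z-c[2])/r[2]
E
python3 - <<'E'
from h import *
for n,(x0,y0,x1,y1) in dict(scene=(200,190,280,275),top=(315,170,395,260)).items():
    p,d=ld(n);W=world(n,d)
    h=cv2.cvtColor(p,cv2.COLOR_RGB2HSV); box=np.zeros(d.shape,bool);box[y0:y1,x0:x1]=1
    br=box&(h[...,0]>12)&(h[...,0]<30)&(h[...,1]>110)&(h[...,2]>60)
    rd=box&((h[...,0]<7)|(h[...,0]>173))&(h[...,1]>150)
    for nm,m in(("brass",br),("red",rd)):
        Z=W[...,2][m]; print(n,nm,m.sum(),np.histogram(Z,bins=[-20,0,10,20,30,40,50,60,66,72,80,90,100,108,114,119,124,130,140])[0])
    t=br&(W[...,2]>108)
    for lo,hi in((100,122),(123,135)):
        q=br&(W[...,2]>lo)&(W[...,2]<hi); print(lo,hi,q.sum(),W[q].mean(0) if q.any() else'',W[q].min(0) if q.any() else'',W[q].max(0) if q.any() else'')
    q=rd&(W[...,2]>60);print("pin",W[q].mean(0), np.argwhere(q).mean(0))
    q=rd&(W[...,2]<35);print("line",W[q].min(0),W[q].max(0))
    big=cv2.resize(p[y0:y1,x0:x1],None,fx=7,fy=6.6 if 0 else 7,interpolation=cv2.INTER_NEAREST)[:600]
    cv2.imwrite(f"pics/{n}0c.png",cv2.cvtColor(big,cv2.COLOR_RGB2BGR))
E
```

```text
scene brass 488 [ 2  4  5 19 23 24 23 15 25 63 32 24 30 44 71 23 57  4]
scene red 134 [ 0  0 51 19 13 10 16  6 16  2  0  0  0  0  0  0  0  0]
100 122 162 [ 487.522 -157.826  113.2  ] [ 473.918 -190.135  100.139] [ 495.315 -119.28   121.5  ]
123 135 64 [ 485.679 -177.829  127.612] [ 474.853 -190.041  123.082] [ 494.04  -165.211  130.703]
pin [ 520.304 -181.94   106.21 ] [227.2  238.24]
line [ 321.877 -228.935   12.539] [ 575.718 -139.463   34.715]
top brass 385 [  0   0   0   4   3   5   0   2   6  81   9  10   1  25 113  15 103   7]
top red 76 [ 0  0 42 10  2  4  4  1 10  3  0  0  0  0  0  0  0  0]
100 122 150 [ 480.379 -144.659  116.072] [ 473.334 -185.925  105.115] [ 490.636 -119.895  120.646]
123 135 113 [ 482.142 -175.408  127.738] [ 474.358 -187.327  123.018] [ 489.882 -127.03   131.171]
pin [ 563.285 -152.208   70.119] [181.643 344.714]
line [ 528.318 -166.251   13.922] [ 572.788 -147.779   32.077]
```

Run:
```python
import cv2,numpy as np
a=cv2.imread("pics/scene0c.png");b=cv2.imread("pics/top0c.png")
h=max(a.shape[0],b.shape[0]);o=np.zeros((h,a.shape[1]+b.shape[1],3),np.uint8);o[:a.shape[0],:a.shape[1]]=a;o[:b.shape[0],a.shape[1]:]=b
cv2.imwrite("pics/both0.png",cv2.resize(o,(800,int(h*800/o.shape[1]))))
```

```text
(no output)
```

View pics/both0.png

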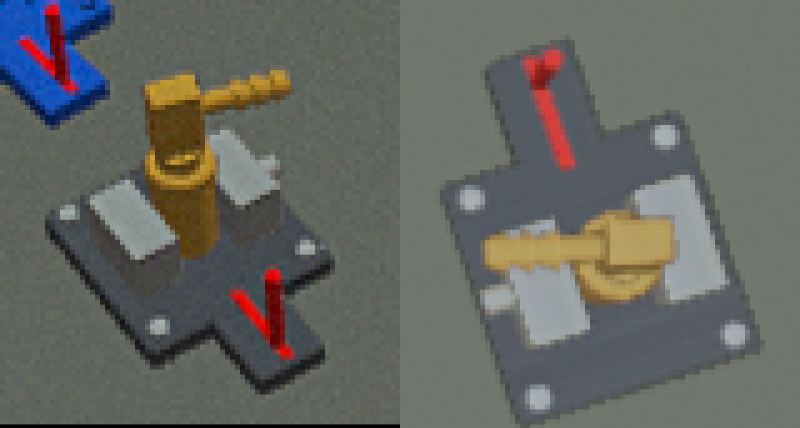

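The crops show the barb pointing to +y (left in the top view), and the pin at about (344,182) in the top view. Next I'll fit the block, the barb axis and the pin precisely.

Run:
```python
from h import *
for n,(x0,y0,x1,y1) in dict(scene=(200,190,280,275),top=(315,170,395,260)).items():
    p,d=ld(n);W=world(n,d);h=cv2.cvtColor(p,cv2.COLOR_RGB2HSV); box=np.zeros(d.shape,bool);box[y0:y1,x0:x1]=1
    br=box&(h[...,0]>12)&(h[...,0]<30)&(h[...,1]>110)&(h[...,2]>60)
    top=br&(abs(W[...,2]-127)<4)&(W[...,1]<-150)
    P=W[top][:,:2].astype(np.float32); r=cv2.minAreaRect(P); print(n,"block",r,len(P),P.mean(0))
    bb=br&(W[...,2]>104)&(W[...,2]<124)&(W[...,1]>-160)&(W[...,1]<-110)
    Q=W[bb]; f=cv2.fitLine(Q[:,:2].astype(np.float32),cv2.DIST_HUBER,0,.01,.01).ravel(); 
    print(n,"barb dir deg",np.degrees(np.arctan2(f[1],f[0])),f, "tip",Q[np.argmax(Q[:,1])],Q[:,2].mean())
    f/=np.sign(f[1]); print("x at y=-177",f[2]+f[0]/f[1]*(-177-f[3]))
    rd=box&((h[...,0]<7)|(h[...,0]>173))&(h[...,1]>150)&(W[...,0]>500)
    q=rd&(W[...,2]>64)&(W[...,2]<76); print("pin",W[q].mean(0),q.sum())
    q=rd&(W[...,2]<18);L=W[q];f=cv2.fitLine(L[:,:2].astype(np.float32),cv2.DIST_HUBER,0,.01,.01).ravel();print("line",np.degrees(np.arctan2(f[1],f[0])),f,q.sum())
    cp=br&(abs(W[...,2]-75)<4);C=W[cp];print("cap top",C.min(0),C.max(0))
    plate=box&(abs(W[...,2]-50)<3)&(h[...,1]<60);r=cv2.minAreaRect(W[plate][:,:2].astype(np.float32));print("jaws",r)
```

```text
scene block ((484.3101806640625, -177.47642517089844), (24.745698928833008, 18.057758331298828), 85.00007629394531) 64 [ 485.679 -177.829]
scene barb dir deg -85.891235 [   0.072   -0.997  485.34  -139.839] tip [ 481.722 -119.28   115.672] 115.29768700364593
x at y=-177 -462.58032
pin [ 565.638 -153.301   68.58 ] 14
line 16.167559 [   0.96     0.278  546.748 -157.417] 24
cap top [ 476.144 -195.48    71.042] [ 503.013 -161.194   78.707]
jaws ((483.5939025878906, -177.3782958984375), (54.30122756958008, 87.62258911132812), 18.04196548461914)
top block ((482.0674743652344, -175.80206298828125), (22.826208114624023, 15.391874313354492), 89.14173889160156) 110 [ 482.139 -175.786]
top barb dir deg -87.16155 [   0.05    -0.999  480.772 -139.245] tip [ 478.59  -119.895  115.611] 116.48814703407834
x at y=-177 -465.09232
pin [ 563.392 -152.419   70.68 ] 13
line 17.976566 [   0.951    0.309  547.645 -157.403] 30
cap top [ 465.202 -191.424   71.672] [ 499.694 -159.869   78.761]
jaws ((482.81182861328125, -177.66098022460938), (49.98356628417969, 85.82523345947266), 16.960296630859375)
```

```bash
cat >> h.py <<'E'
from scipy.spatial.transform import Rotation as R
def rel(tgt,ang_deg):
    """offset in tool axes and rotvec deg for target TCP & tool-x heading, tool down"""
    s=get_state();q=s["eef_rot"];A=R.from_quat([q[1],q[2],q[3],q[0]])
    a=np.radians(ang_deg);T=R.from_matrix(np.array([[np.cos(a),np.sin(a),0],[np.sin(a),-np.cos(a),0],[0,0,-1]]).T if 0 else np.column_stack([[np.cos(a),np.sin(a),0],[np.sin(a),-np.cos(a),0],[0,0,-1]]))
    M=A.as_matrix();print("t",s["time_s"],"pos",s["ee_pos"],"heading",np.degrees(np.arctan2(M[1,0],M[0,0])),"tilt z",M[:,2],"gap",s["finger_gap"],"F",s["wrist_force"],"T",s["wrist_torque"])
    print("q",s["joint_pos"]);print("offset",A.inv().apply(np.array(tgt)-s["ee_pos"]),"dr",np.degrees((A.inv()*T).as_rotvec()))
E
python3 - <<'E'
from h import *
rel([483,-177,180],93.5)
for n,u,v in(("blue",395,320),("blue barb",375,335),("pink",447,240),("pinktip",428,240),("sleeve",276,238)):print(n,ray("top",u,v,110))
E
```

```text
t 0.1 pos [ 156.105 -604.678  188.253] heading 14.47875325958571 tilt z [-0.     0.001 -1.   ] gap 91.76246854907635 F [-0.347 -0.713  0.053] T [-0.045 -0.029 -0.002]
q [ 1.215  0.435  0.025  1.574 -0.012  1.134 -0.075]
offset [ 423.442 -332.353    8.641] dr [ -0.072  -0.046 -79.021]
blue [ 290.112 -232.83   110.   ]
blue barb [ 263.221 -194.288  110.   ]
pink [ 438.239 -338.819  110.   ]
pinktip [ 438.925 -302.719  110.   ]
sleeve [448.32  -11.513 110.   ]
```

Call:
jog_arm(offset=[[32,-25,0],[64,-50,0],[96,-75,0],[128,-100,0],[160,-125,0],[192,-150,0],[224,-175,0],[256,-200,0]], dr=[[0,0,-6],[0,0,-12],[0,0,-18],[0,0,-24],[0,0,-30],[0,0,-36],[0,0,-42],[0,0,-48]], hand=1)

```text
time_s: 0.77
ee_pos: [354.7, -345.7, 188.9]
eef_rot: [-0.0, 0.854, 0.521, -0.0]
wrist_force: [1.1, -1.2, 0.2]
finger_gap: 92.0
```

```bash
python3 -c "
from h import *
rel([483,-177,180],93.5)"
```

```text
t 0.7667 pos [ 354.742 -345.663  188.866] heading 62.769738137011856 tilt z [-0. -0. -1.] gap 91.96683572459986 F [ 1.088 -1.242  0.22 ] T [-0.084 -0.086 -0.004]
q [ 0.897  0.245 -0.283  1.863  0.079  1.045  0.107]
offset [208.66   36.87    8.813] dr [ -0.014   0.01  -30.73 ]
```

Call:
jog_arm(offset=[[35,6,1],[70,12,2],[105,18,4],[140,24,6],[175,31,8],[208,37,9],[208,37,9],[208,37,9]], dr=[[0,0,-6],[0,0,-12],[0,0,-18],[0,0,-24],[0,0,-30],[0,0,-30.7],[0,0,-30.7],[0,0,-30.7]])

```text
time_s: 1.43
ee_pos: [483.8, -178.1, 179.6]
eef_rot: [-0.0, 0.686, 0.728, 0.0]
wrist_force: [-1.4, -0.8, -0.9]
finger_gap: 91.3
```

```bash
python3 -c "
from h import *
p,d=capture('top');cv2.imwrite('pics/top1.png',cv2.cvtColor(p,cv2.COLOR_RGB2BGR))
p,d=capture('scene');cv2.imwrite('pics/scene1.png',cv2.cvtColor(p[150:300,150:350],cv2.COLOR_RGB2BGR).repeat(4,0).repeat(4,1))
rel([483,-177,87],93.5)"
```

```text
t 1.5333 pos [ 482.333 -180.935  179.54 ] heading 93.12424065316448 tilt z [-0.001 -0.    -1.   ] gap 92.2710620133266 F [-0.492 -0.507  0.082] T [ 0.029 -0.136 -0.086]
q [ 0.626  0.31  -0.47   1.82   0.161  1.05   0.149]
offset [ 3.921  0.991 92.538] dr [-0.068  0.017 -0.376]
```

View pics/scene1.png

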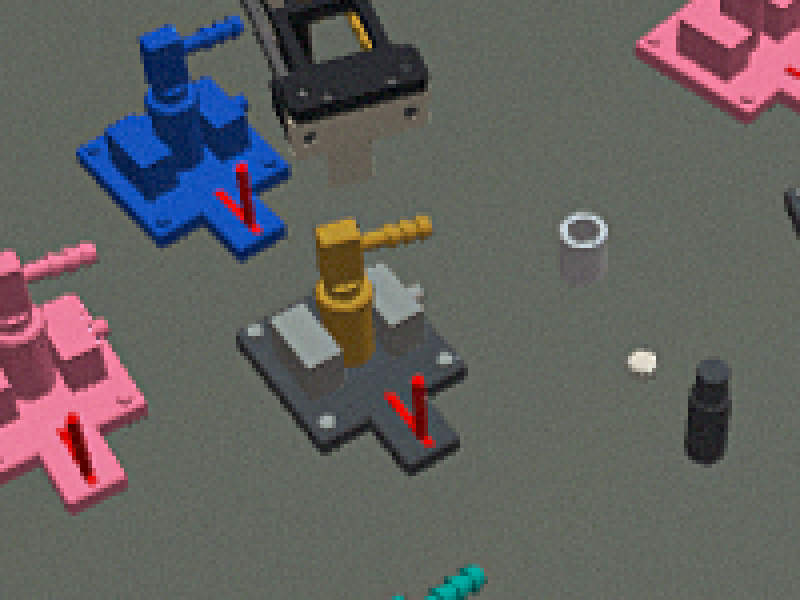

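```bash
python3 -c "
from h import *
m=camera_model('scene');
for P in ([483,-178,180],[533,-178,180],[483,-177,127]):
  c=m['camera_matrix']@(m['view']@np.array(P+[1]))[:3];c=c[:2]/c[2];print(c,(c-[150,150])*4)
for i in range(3):capture('top');print(get_state()['ee_pos'])
"
```

```text
[231.902 192.371] [327.609 169.484]
[237.352 207.325] [349.409 229.299]
[233.984 207.655] [335.934 230.619]
[ 482.111 -181.467  179.645]
[ 482.164 -181.593  179.759]
[ 482.248 -181.556  179.854]
```

View pics/top1.png

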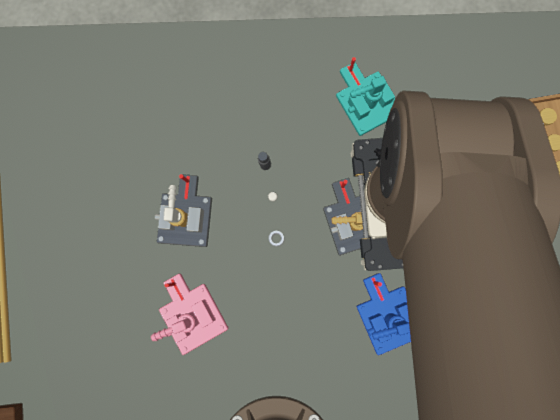

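The reported TCP and the visible fingertip don't quite agree, so I'll check with depth before going down.

Run:
```python
from h import *
p,d=capture('scene');W=world('scene',d)
c=p[150:225,200:275];cv2.imwrite('pics/scene2.png',cv2.cvtColor(c,cv2.COLOR_RGB2BGR).repeat(8,0).repeat(8,1))
for r in range(176,214,3):print(r,[tuple(W[r,c].astype(int)) for c in range(220,262,6)])
print(get_state()['ee_pos'])
```

```text
176 [(np.int64(569), np.int64(-213), np.int64(322)), (np.int64(579), np.int64(-202), np.int64(327)), (np.int64(580), np.int64(-191), np.int64(324)), (np.int64(579), np.int64(-178), np.int64(321)), (np.int64(575), np.int64(-165), np.int64(312)), (np.int64(574), np.int64(-153), np.int64(308)), (np.int64(264), np.int64(-63), np.int64(0))]
179 [(np.int64(560), np.int64(-212), np.int64(305)), (np.int64(579), np.int64(-203), np.int64(319)), (np.int64(577), np.int64(-191), np.int64(313)), (np.int64(575), np.int64(-178), np.int64(308)), (np.int64(571), np.int64(-165), np.int64(300)), (np.int64(1299), np.int64(-320), np.int64(1017)), (np.int64(277), np.int64(-67), np.int64(0))]
182 [(np.int64(553), np.int64(-212), np.int64(290)), (np.int64(579), np.int64(-204), np.int64(311)), (np.int64(571), np.int64(-190), np.int64(300)), (np.int64(570), np.int64(-178), np.int64(295)), (np.int64(569), np.int64(-165), np.int64(290)), (np.int64(568), np.int64(-152), np.int64(285)), (np.int64(292), np.int64(-71), np.int64(4))]
185 [(np.int64(267), np.int64(-172), np.int64(0)), (np.int64(571), np.int64(-203), n
[... 2563 characters left out ...]
)]
209 [(np.int64(366), np.int64(-195), np.int64(7)), (np.int64(364), np.int64(-178), np.int64(0)), (np.int64(484), np.int64(-182), np.int64(125)), (np.int64(490), np.int64(-169), np.int64(127)), (np.int64(484), np.int64(-153), np.int64(115)), (np.int64(486), np.int64(-138), np.int64(112)), (np.int64(486), np.int64(-123), np.int64(108))]
212 [(np.int64(370), np.int64(-196), np.int64(0)), (np.int64(373), np.int64(-181), np.int64(-2)), (np.int64(491), np.int64(-184), np.int64(122)), (np.int64(493), np.int64(-170), np.int64(120)), (np.int64(390), np.int64(-134), np.int64(0)), (np.int64(396), np.int64(-119), np.int64(0)), (np.int64(400), np.int64(-103), np.int64(0))]
[ 482.388 -181.406  179.904]
```

View pics/scene2.png

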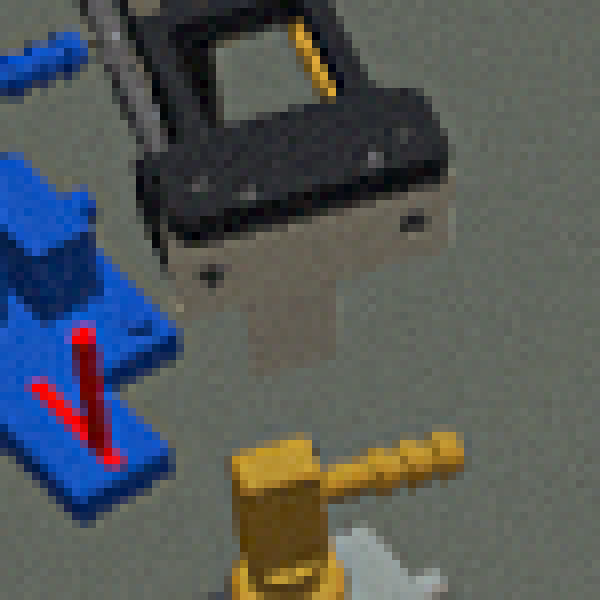

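Run:
```python
from h import *
p,d=ld('scene');W=world('scene',d)
cv2.imwrite('pics/scene0g.png',cv2.cvtColor(p[50:145,0:95],cv2.COLOR_RGB2BGR).repeat(6,0).repeat(6,1))
m=camera_model('scene')
for P in ([156,-605,189],[156+12,-605-45,189],[156-12,-605+45,189]):
  c=m['camera_matrix']@(m['view']@np.array(P+[1]))[:3];c=c[:2]/c[2];print(c,(c-[0,50])*6)
for (r0,r1,c0,c1) in((105,142,0,25),(90,130,48,68)):
  w=W[r0:r1,c0:c1].reshape(-1,3);w=w[(w[:,2]>60)&(w[:,2]<280)];print(len(w),w[np.argsort(w[:,2])][:25:3])
```

```text
[ 38.03  140.536] [228.178 543.217]
[ 19.305 147.06 ] [115.833 582.358]
[ 56.265 134.183] [337.589 505.098]
145 [[ 175.836 -648.099  227.108]
 [ 177.153 -646.64   230.896]
 [ 181.885 -654.722  233.521]
 [ 179.676 -652.207  234.279]
 [ 181.961 -653.619  236.412]
 [ 177.021 -648.742  237.569]
 [ 180.124 -645.74   239.193]
 [ 184.851 -649.601  240.723]
 [ 181.541 -651.594  241.771]]
122 [[ 153.24  -553.406  227.186]
 [ 138.06  -561.686  230.664]
 [ 158.281 -553.664  234.11 ]
 [ 158.886 -555.764  235.067]
 [ 150.19  -548.003  236.197]
 [ 154.122 -554.85   237.594]
 [ 151.59  -556.649  239.295]
 [ 154.806 -553.766  240.942]
 [ 151.557 -541.395  241.832]]
```

View pics/scene0g.png

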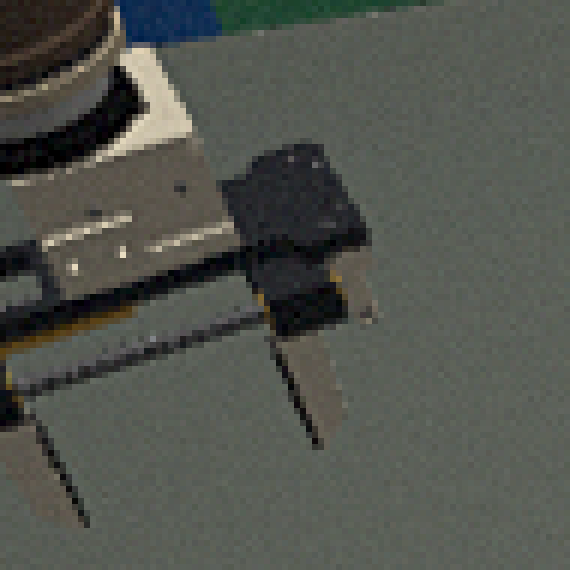

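The visible fingertips sit roughly 40 to 45 mm higher than the reported TCP, both here and in the first picture. I'll descend partway and measure again.

Call:
jog_arm(offset=[[1,0,10],[2,0,25],[4,1,40],[4,1,40],[4,1,40]], dr=[[0,0,-0.4],[0,0,-0.4],[0,0,-0.4],[0,0,-0.4],[0,0,-0.4]])

```text
time_s: 2.15
ee_pos: [483.0, -176.1, 139.1]
eef_rot: [-0.001, 0.685, 0.729, -0.0]
wrist_force: [-0.0, -0.2, -0.0]
finger_gap: 91.7
```

```bash
cat > look.py <<'E'
import sys
from h import *
i=sys.argv[1]
p,d=capture('scene');cv2.imwrite(f'pics/scene{i}.png',cv2.cvtColor(p,cv2.COLOR_RGB2BGR));np.save(f'pics/scene{i}_d.npy',d);W=world('scene',d)
cv2.imwrite(f'pics/s{i}z.png',cv2.cvtColor(p[165:255,200:280],cv2.COLOR_RGB2BGR).repeat(6,0).repeat(6,1))
rel([483,-177,87],93.5)
# near finger: points with x in 515..560 above 100
for r in range(180,236,2):
    c=[k for k in range(210,265) if 515<W[r,k,0]<562 and W[r,k,2]>85]
    if c: w=W[r,c];print(r,c[0],c[-1],len(c),"y",w[:,1].min(),w[:,1].max(),"x,z",np.median(w[:,0]),np.median(w[:,2]))
E
python3 look.py 3
```

```text
t 2.2 pos [ 483.667 -176.252  139.937] heading 93.57119467864274 tilt z [-0.  0. -1.] gap 91.74215512579603 F [1.246 0.284 0.322] T [-0.045 -0.115 -0.022]
q [ 0.609  0.351 -0.466  1.873  0.19   0.961  0.12 ]
offset [-0.716 -0.689 52.937] dr [-0.026 -0.011  0.071]
180 221 247 26 y -204.3751472598207 -157.06906887485297 x,z 552.3835565859222 285.54674940245354
182 222 239 18 y -203.89133462414281 -174.53553888587675 x,z 555.8830598514439 285.08169808816945
184 221 230 10 y -208.4778973356793 -193.34291724552963 x,z 559.2983092852899 284.7959212320368
186 222 223 2 y -207.80627503649072 -206.20956454808504 x,z 543.2420287840075 266.99030801764513
188 222 223 2 y -208.38721631153922 -207.60501931109363 x,z 546.2284999547303 264.1553905808029
190 222 224 3 y -208.47115967032374 -206.95048061875755 x,z 550.2257603649078 262.00215379918603
192 223 224 2 y -207.74970750414587 -207.43488470419584 x,z 550.4460213287566 256.0246489103091
194 224 224 1 y -207.6556426908649 -207.6556426908649 x,z 554.3884192988284 253.80570536093686
196 225 225 1 y -207.06371320377926 -207.06371320377926 x,z 560.9025365223139 253.9151484405369
200 239 245 7 y -175.96001039432147 -162.1730295333092 x,z 550.3110989755371 217.80746789863358
202 235 245 11 y -183.13697883418243 -162.42957206859202 x,z 548.471049731361 211.57953890923412
204 235 245 11 y -183.35107899968443 -162.3229240448195 x,z 546.9279253201878 203.82344541668306
206 235 245 11 y -183.4438540592248 -163.33298406937357 x,z 546.7896577953325 197.37299171029457
208 235 240 6 y -183.5205396540092 -174.42261374122012 x,z 545.2774813669612 189.58633085939988
```

View pics/s3z.png

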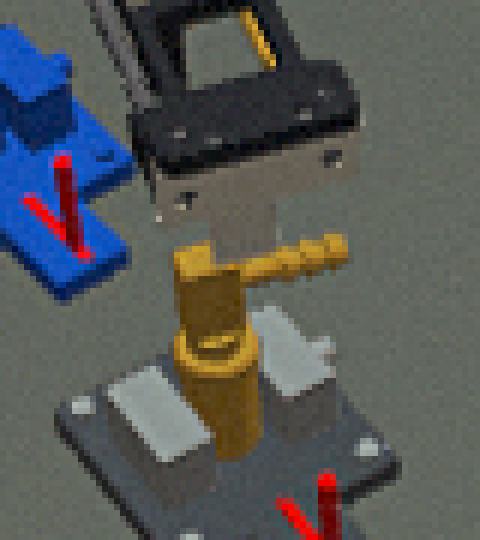

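Call:
jog_arm(offset=[[0,0,10],[0,0,25],[0,0,40],[0,0,47],[0,0,47],[0,0,47]], dr=[[0,0,0],[0,0,0],[0,0,0],[0,0,0],[0,0,0],[0,0,0]])

```text
time_s: 2.7
ee_pos: [484.0, -176.1, 93.1]
eef_rot: [-0.0, 0.685, 0.729, -0.0]
wrist_force: [0.3, 0.6, 0.1]
finger_gap: 91.9
```

```bash
python3 look.py 4
```

```text
t 2.75 pos [ 484.34  -176.141   93.486] heading 93.57997427060593 tilt z [ 0.001 -0.    -1.   ] gap 91.89366928020205 F [ 0.088  0.452 -0.074] T [-0.018 -0.075  0.062]
q [ 0.589  0.407 -0.45   1.926  0.23   0.858  0.083]
offset [-0.773 -1.396  6.486] dr [0.043 0.011 0.08 ]
182 244 247 4 y -154.84852726834208 -148.80293449029273 x,z 519.0108525528372 239.92182156457483
184 244 248 5 y -155.16282264677812 -147.73008082634377 x,z 525.7062377537112 238.91098843796476
186 224 249 11 y -199.71125888720474 -147.53693865206645 x,z 519.8118601458001 239.11890477643007
188 225 250 11 y -198.77369798893847 -147.2921695585049 x,z 527.1559534265122 237.9504165691368
190 226 251 11 y -198.42662823785972 -146.59610987635344 x,z 534.3232426859494 238.57376096933876
192 226 257 18 y -198.57249681813067 -136.0459059376991 x,z 551.781311525349 240.7820976703975
194 223 254 26 y -204.0234146332691 -143.8848981129372 x,z 552.443239378398 239.9511522816257
196 224 249 24 y -203.44536057416641 -155.3479645312152 x,z 554.5373531376028 239.19216334528866
198 225 239 13 y -203.9151675216273 -177.7482015115979
[... 405 characters left out ...]
989 214.15498756327042
208 226 226 1 y -207.36346956401312 -207.36346956401312 x,z 555.7948211566742 211.27138512114448
210 226 227 2 y -207.67027405548615 -206.67956390430018 x,z 558.0890045343376 207.11577154805042
214 243 246 4 y -169.71166682158315 -162.29230735658328 x,z 548.9300652601532 170.42315462155477
216 236 246 11 y -183.92809191229867 -162.15783183820324 x,z 549.1729807227623 164.62286964411345
218 237 246 10 y -183.1204808204047 -163.43668759200565 x,z 548.9644785375922 157.5403109804914
220 237 247 11 y -183.10864425398444 -161.0786422251804 x,z 548.0666056431401 150.08865132459928
222 237 240 4 y -183.05803305482482 -178.69165093339666 x,z 547.1382785810733 145.8870746147564
```

View pics/s4z.png

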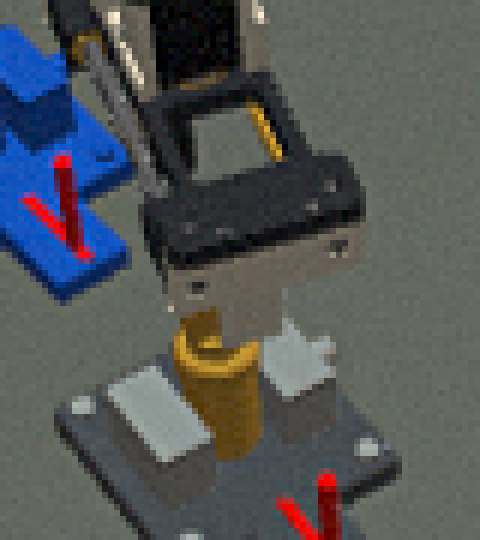

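Call:
jog_arm(offset=[[0,0,0],[0,0,0],[0,0,0],[0,0,0],[0,0,0],[0,0,0]], dr=[[0,0,0],[0,0,0],[0,0,0],[0,0,0],[0,0,0],[0,0,0]], hand=0.1, squeeze=5)

```text
time_s: 3.25
ee_pos: [483.9, -176.1, 93.0]
eef_rot: [0.0, 0.685, 0.729, 0.0]
wrist_force: [0.1, 0.1, -1.0]
finger_gap: 56.4
```

```bash
python3 look.py 5
```

```text
t 3.3 pos [ 483.882 -176.082   93.012] heading 93.5798069400656 tilt z [ 0. -0. -1.] gap 52.074337372849094 F [ 0.389 -0.349 -0.3  ] T [ 0.005 -0.085 -0.031]
q [ 0.589  0.407 -0.45   1.927  0.23   0.857  0.083]
offset [-0.861 -0.939  6.012] dr [0.005 0.005 0.08 ]
182 244 247 4 y -155.1073240636741 -148.64169405192544 x,z 520.5525748291118 240.76786904410775
184 243 248 6 y -156.78614641089436 -147.7538050375148 x,z 523.9522571879083 237.75053030655317
186 225 251 11 y -197.8839879645607 -139.1645328480113 x,z 521.0370641630458 239.43152351070927
188 225 252 17 y -199.0165648968042 -138.91211656967323 x,z 524.0577095574758 230.01089360637522
190 226 253 25 y -198.30559699161736 -138.57805735900433 x,z 528.5742826000795 222.64734025607385
192 225 257 33 y -199.13233003109625 -136.01649679608693 x,z 534.6640952621308 237.213930965924
194 221 256 36 y -209.25021943394486 -139.72073087211902 x,z 548.1709801192105 238.50636766519312
196 221 246 26 y -209.47229269118708 -161.85576589757727 x,z 553.0679326558013 239.2022635485008
198 222 237 16 y -209.37445819235987 -181.81526922790715 x,z 556.158559343222 239.23650310996874
200 222 227 6 y -208.87361941329192 -203.29935927328052 x,z 540.5131996597197 220.938972027938
202 223 225 3 y -209.17778047251994 -206.23455910921132 x,z 542.4527109956701 217.15506582497332
204 224 225 2 y -208.40632985207685 -206.50902683092755 x,z 541.9715821984867 210.04594206302136
206 225 226 2 y -207.8223906661816 -205.1935339082939 x,z 546.578262814827 207.964348063671
214 243 244 2 y -166.33479328239574 -163.5981437457719 x,z 531.7631318134131 151.45803229181615
216 236 240 5 y -183.08936347113877 -173.10371268264308 x,z 530.1849694358998 147.8014886778656
```

View pics/s5z.png

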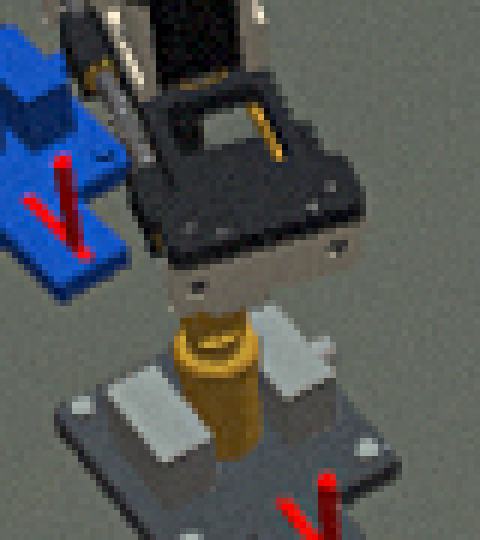

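Call:
jog_arm(offset=[[0,0,0],[0,0,0],[0,0,0],[0,0,0],[0,0,0],[0,0,0],[0,0,0],[0,0,0]], dr=[[0,0,0],[0,0,0],[0,0,0],[0,0,0],[0,0,0],[0,0,0],[0,0,0],[0,0,0]], hand=0.1, squeeze=5)

```text
time_s: 3.97
ee_pos: [483.9, -176.1, 92.9]
eef_rot: [0.0, 0.685, 0.729, -0.0]
wrist_force: [-0.2, -0.1, 0.4]
finger_gap: 9.5
```

The closed gap of 9.5 mm shows the fingers met nothing. So the pictures are right: the real fingertips are about 48 mm above the reported TCP. I'll open and turn in the air to check the tool offset at the final heading too.

Call:
jog_arm(offset=[[0,0,-10],[0,0,-10],[0,0,-10],[0,0,-10],[0,0,-10],[0,0,-10],[0,0,-10],[0,0,-10]], dr=[[0,0,7],[0,0,14],[0,0,21],[0,0,28],[0,0,35],[0,0,42],[0,0,49],[0,0,56]], hand=1)

```text
time_s: 4.63
ee_pos: [483.9, -176.0, 103.0]
eef_rot: [0.0, 0.948, 0.319, 0.0]
wrist_force: [0.1, -0.6, -0.0]
finger_gap: 58.3
```

Call:
jog_arm(offset=[[0,0,0],[0,0,0],[0,0,0],[0,0,0],[0,0,0],[0,0,0]], dr=[[0,0,7],[0,0,14],[0,0,20],[0,0,20],[0,0,20],[0,0,20]])

```text
time_s: 5.13
ee_pos: [483.8, -176.0, 102.9]
eef_rot: [0.0, 0.988, 0.155, -0.0]
wrist_force: [-0.8, 0.6, -1.3]
finger_gap: 91.3
```

```bash
python3 look.py 6 | head -4
python3 - <<'E'
from h import *
p,d=capture('top');cv2.imwrite('pics/top6.png',cv2.cvtColor(p,cv2.COLOR_RGB2BGR));np.save('pics/top6_d.npy',d)
c=cv2.cvtColor(p[130:290,280:440],cv2.COLOR_RGB2BGR).repeat(3,0).repeat(3,1);cv2.imwrite('pics/t6z.png',c)
E
```

```text
t 5.1833 pos [ 483.863 -176.056  102.933] heading 17.754820439387238 tilt z [ 0. -0. -1.] gap 91.43127186694761 F [ 0.244 -0.083  0.039] T [0.007 0.014 0.008]
q [ 0.36   0.36  -0.147  1.936  0.069  0.851 -1.085]
offset [-1.11   0.635 15.933] dr [  0.001   0.002 -75.745]
180 233 233 1 y -178.21825225841482 -178.21825225841482 x,z 515.1819233190573 249.9842816664951
```

View pics/s6z.png

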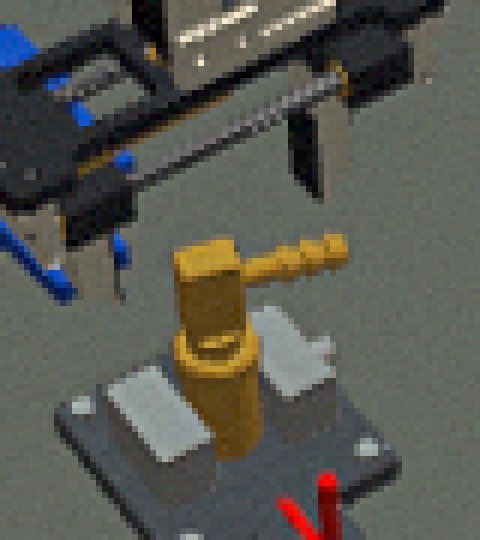

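View pics/t6z.png

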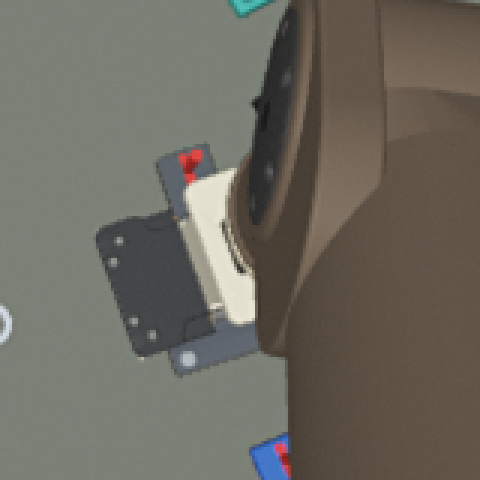

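Run:
```python
from h import *
p,d=ld('scene',6);W=world('scene',d)
for (r0,r1,c0,c1) in((182,200,246,260),(202,218,210,223)):
  print('--')
  for r in range(r0,r1,1):
    c=[k for k in range(c0,c1) if 120<W[r,k,2]<230]
    if c:print(r,c[0],c[-1],W[r,c[0]],W[r,c[-1]],W[r,c].mean(0))
```

```text
--
182 246 259 [ 506.652 -147.729  226.555] [ 504.935 -117.195  215.575] [ 498.151 -130.67   213.401]
183 246 258 [ 507.175 -148.021  223.985] [ 504.813 -119.634  213.021] [ 491.101 -130.307  203.499]
184 246 258 [ 509.528 -148.71   223.247] [ 477.13  -112.776  181.72 ] [ 485.012 -128.619  194.022]
185 246 258 [ 506.004 -148.125  216.582] [ 474.995 -112.368  176.255] [ 478.553 -126.747  184.076]
186 248 258 [ 465.701 -134.716  171.089] [ 475.714 -112.679  173.681] [ 476.061 -124.475  177.691]
187 248 258 [ 464.169 -134.557  166.213] [ 478.111 -113.414  172.826] [ 475.393 -125.686  174.091]
188 248 258 [ 462.235 -134.309  160.899] [ 476.852 -113.228  168.202] [ 475.699 -125.188  170.866]
189 248 258 [ 463.494 -134.772  158.836] [ 477.393 -113.496  165.419] [ 475.47  -125.286  167.303]
190 248 258 [ 462.102 -134.647  154.037] [ 476.385 -113.375  161.016] [ 474.957 -125.33   163.435]
191 248 258 [ 461.061 -134.602  149.575] [ 475.985 -113.408  157.226] [ 475.024 -125.501  160.148]
192 249 258 [ 466.318 -133.486  150.849] [ 474.21  -113.096  151.976] [ 476.034 -124.654  157.438]
193 249 
[... 1175 characters left out ...]
75.367]
209 210 219 [ 504.1   -236.617  164.453] [ 509.867 -216.803  163.656] [ 510.796 -227.152  168.158]
210 210 219 [ 498.163 -236.362  154.765] [ 503.455 -216.29   153.382] [ 510.24  -227.435  164.27 ]
211 211 219 [ 503.322 -234.99   156.22 ] [ 511.446 -217.658  158.736] [ 511.004 -226.733  161.402]
212 212 219 [ 506.285 -233.391  155.319] [ 508.783 -217.639  152.489] [ 511.622 -226.006  158.363]
213 213 219 [ 512.363 -232.143  157.825] [ 509.616 -218.075  150.045] [ 512.386 -225.292  155.47 ]
214 214 219 [ 512.262 -230.207  153.59 ] [ 509.694 -218.415  146.761] [ 511.519 -224.388  150.774]
215 216 219 [ 512.959 -226.062  149.406] [ 510.654 -218.869  144.44 ] [ 511.373 -222.418  146.446]
```

Tips at this heading are centred at about (484.5,-175.5), z about 143. That agrees with the reported xy and puts the tips about 40 mm above the reported z. I'll turn back and then descend around the block.

Call:
jog_arm(offset=[[0,0,0],[0,0,0],[0,0,0],[0,0,0],[-1,0.5,0],[-1,0.5,0],[-1,0.5,0],[-1,0.5,0]], dr=[[0,0,-7],[0,0,-14],[0,0,-21],[0,0,-28],[0,0,-35],[0,0,-42],[0,0,-49],[0,0,-56]])

```text
time_s: 5.9
ee_pos: [483.0, -177.0, 102.9]
eef_rot: [0.0, 0.799, 0.602, 0.0]
wrist_force: [-0.5, -0.4, 0.4]
finger_gap: 92.2
```

Call:
jog_arm(offset=[[0,0,0],[0,0,0],[0,0,0],[0,0,0],[0,0,10],[0,0,20],[0,0,20],[0,0,20]], dr=[[0,0,-7],[0,0,-14],[0,0,-20],[0,0,-20],[0,0,-20],[0,0,-20],[0,0,-20],[0,0,-20]])

```text
time_s: 6.57
ee_pos: [482.2, -176.6, 81.8]
eef_rot: [-0.001, 0.685, 0.728, -0.001]
wrist_force: [0.5, 0.9, 0.1]
finger_gap: 91.7
```

```bash
python3 look.py 7 | grep -v ' 2[0-3][0-9]\.[0-9]*$'
```

```text
t 6.6167 pos [ 482.695 -176.619   82.376] heading 93.53566916071176 tilt z [-0.001  0.    -1.   ] gap 92.2136557703678 F [0.801 0.327 0.622] T [-0.025 -0.13   0.025]
q [ 0.584  0.42  -0.442  1.939  0.238  0.834  0.076]
offset [-0.397  0.276 -4.624] dr [-0.063 -0.024  0.036]
212 226 226 1 y -207.85159983265137 -207.85159983265137 x,z 551.6876646570686 194.11671312372414
214 227 227 1 y -207.55456596556198 -207.55456596556198 x,z 560.5994662071378 196.81149651626382
216 246 246 1 y -162.5170127843276 -162.5170127843276 x,z 546.3047965849119 159.1248064043463
218 239 246 8 y -179.9733204817094 -163.35889572391773 x,z 548.1499166396568 156.63555148483186
220 236 246 11 y -184.3354230852817 -163.40304094424502 x,z 546.8692573824651 149.56122830926634
222 237 246 10 y -184.06139925435355 -163.66102556901274 x,z 545.9777013459901 142.53370811083207
224 237 243 7 y -183.41078458157358 -170.81402942470066 x,z 544.7719479036418 136.51402971326237
```

View pics/s7z.png

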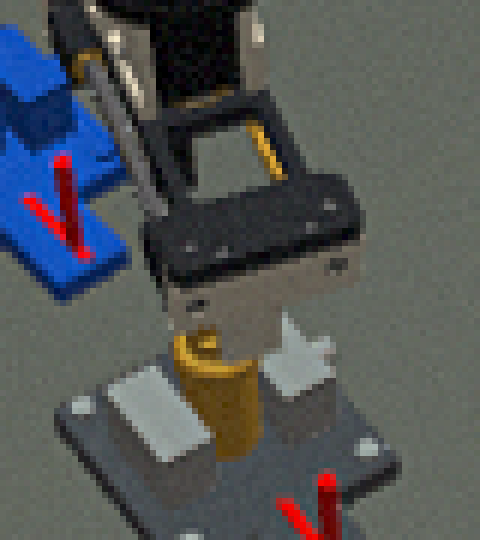

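Run:
```python
from h import *
for u,v,ex in((253,198,(478.9,-129.3)),(219.3,215.8,(507,-217))):
  for z in(135,140,145,150,155):print(z,ray('scene',u,v,z)[:2],'expect',ex)
# heading 93 tip: row 225, back x 482.5+65 (or inner 46)
for z in(120,125,130,135):print(z,ray('scene',241.5,225.5,z)[:2])
```

```text
135 [ 473.835 -126.328] expect (478.9, -129.3)
140 [ 478.513 -127.426] expect (478.9, -129.3)
145 [ 483.19  -128.525] expect (478.9, -129.3)
150 [ 487.868 -129.623] expect (478.9, -129.3)
155 [ 492.546 -130.721] expect (478.9, -129.3)
135 [ 504.817 -217.687] expect (507, -217)
140 [ 509.319 -218.268] expect (507, -217)
145 [ 513.821 -218.848] expect (507, -217)
150 [ 518.323 -219.429] expect (507, -217)
155 [ 522.826 -220.009] expect (507, -217)
120 [ 537.588 -173.355]
125 [ 541.832 -174.173]
130 [ 546.077 -174.991]
135 [ 550.321 -175.809]
```

Call:
jog_arm(offset=[[0,0,8],[0,0,16],[0,0,24],[0,0,30],[0,0,30]], dr=[[0,0,0],[0,0,0],[0,0,0],[0,0,0],[0,0,0]])

```text
time_s: 7.03
ee_pos: [482.0, -176.6, 51.3]
eef_rot: [-0.001, 0.685, 0.729, -0.001]
wrist_force: [0.0, -0.2, -0.3]
finger_gap: 92.0
```

```bash
python3 look.py 8 | grep -v ' 2[0-3][0-9]\.[0-9]*$'
```

```text
t 7.0833 pos [ 482.38  -176.644   52.   ] heading 93.58627044306887 tilt z [-0.002  0.001 -1.   ] gap 91.87582127623006 F [ 0.025 -0.216  0.369] T [ 0.    -0.141 -0.015]
q [ 0.569  0.461 -0.426  1.969  0.268  0.768  0.05 ]
offset [ -0.371   0.539 -35.001] dr [-0.093 -0.037  0.086]
194 247 247 1 y -149.6120888804468 -149.6120888804468 x,z 516.0278034901181 197.65136842988852
196 245 248 4 y -155.6629284187341 -149.05403528138254 x,z 521.4543497556144 197.40376756568483
198 227 249 8 y -196.29644289933947 -148.4801465646803 x,z 522.096966138085 198.54571254144977
200 226 250 11 y -199.75358253922573 -148.6278838615401 x,z 522.8349852235623 198.62045202474306
202 226 251 12 y -199.72012051184075 -147.93105569161656 x,z 530.1480277891118 197.48732446181708
204 227 257 17 y -199.0641619146351 -136.9788501720759 x,z 547.405365563856 198.106992474054
206 225 258 25 y -202.93846608254594 -136.41019701076175 x,z 551.6309786495981 198.6252427743374
208 225 254 28 y -203.9143675471811 -146.12870406385653 x,z 552.6521152656123 197.35492538285226
210 226 244 18 y -203.41852506313268 -169.08769143
[... 303 characters left out ...]
.0398120166578 171.92664932663072
218 226 227 2 y -208.80309673745387 -207.7817733194646 x,z 550.687979913276 173.14018693974793
220 227 227 1 y -208.2980265158214 -208.2980265158214 x,z 554.4322346319474 170.3853065070526
224 228 228 1 y -207.6041000488339 -207.6041000488339 x,z 557.1911414419199 159.424880713255
226 243 247 5 y -171.5474117242505 -162.5952610524498 x,z 545.9864615617918 126.40540723373405
228 237 247 11 y -183.65215743289872 -162.143574545842 x,z 547.5731889001783 122.15605434498633
230 237 247 11 y -184.10927325540462 -163.17041833714515 x,z 545.9026288721942 113.22946108844826
232 238 245 8 y -183.6780549217541 -168.16355603883395 x,z 546.1324266852948 104.95461395308548
```

View pics/s8z.png

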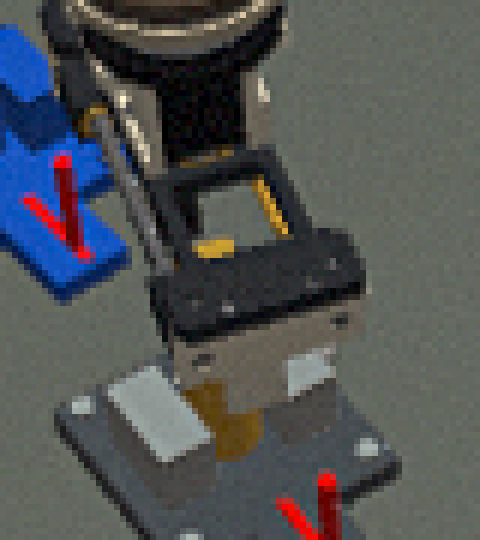

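Call:
jog_arm(offset=[[0,0,0],[0,0,0],[0,0,0],[0,0,0],[0,0,0],[0,0,0],[0,0,0],[0,0,0]], dr=[[0,0,0],[0,0,0],[0,0,0],[0,0,0],[0,0,0],[0,0,0],[0,0,0],[0,0,0]], hand=0, squeeze=40)

```text
time_s: 7.75
ee_pos: [483.1, -176.8, 53.0]
eef_rot: [0.0, 0.685, 0.729, 0.0]
wrist_force: [0.5, -1.1, -0.4]
finger_gap: 42.9
```

Call:
jog_arm(offset=[[0,0,0],[0,0,0],[0,0,0],[0,0,0],[0,0,0],[0,0,0]], dr=[[0,0,0],[0,0,0],[0,0,0],[0,0,0],[0,0,0],[0,0,0]])

```text
time_s: 8.25
ee_pos: [481.6, -177.0, 52.8]
eef_rot: [-0.001, 0.685, 0.729, -0.001]
wrist_force: [-5.4, -0.0, 4.5]
finger_gap: 18.0
```

```bash
python3 look.py 9 | head -3
```

```text
t 8.3 pos [ 481.649 -176.967   52.77 ] heading 93.55868422313323 tilt z [-0.002 -0.    -1.   ] gap 17.80533637332963 F [-4.88   0.471  4.24 ] T [0.039 0.876 0.008]
q [ 0.569  0.46  -0.426  1.969  0.267  0.77   0.05 ]
offset [ -0.116   1.266 -34.233] dr [-0.135 -0.001  0.059]
```

View pics/s9z.png

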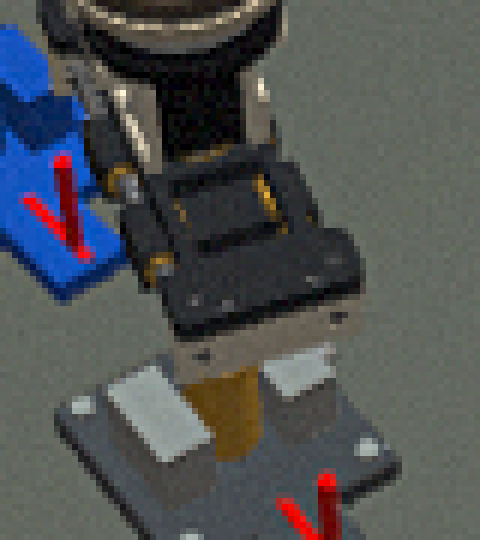

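Gripped: the gap is 18 mm, matching the block. Now I'll turn clockwise (positive about tool z) in stages, watching the force.

Call:
jog_arm(offset=[[0,-1,0],[0,-1,0],[0,-1,0],[0,-1,0],[0,-1,0],[0,-1,0],[0,-1,0],[0,-1,0]], dr=[[0,0,3],[0,0,7],[0,0,12],[0,0,17],[0,0,22],[0,0,27],[0,0,32],[0,0,32]])

```text
time_s: 8.97
ee_pos: [481.9, -177.0, 52.8]
eef_rot: [0.0, 0.86, 0.51, -0.0]
wrist_force: [0.1, -1.3, -1.5]
finger_gap: 17.3
```

```bash
python3 look.py a | head -3
```

```text
t 9.0167 pos [ 481.957 -176.989   52.8  ] heading 61.65401071361061 tilt z [-0. -0. -1.] gap 18.08573039802017 F [-0.219 -1.65  -2.147] T [-0.138  0.064 -0.041]
q [ 0.463  0.439 -0.283  1.979  0.176  0.747 -0.419]
offset [  0.471   0.92  -34.201] dr [ -0.012   0.022 -31.846]
```

View pics/saz.png

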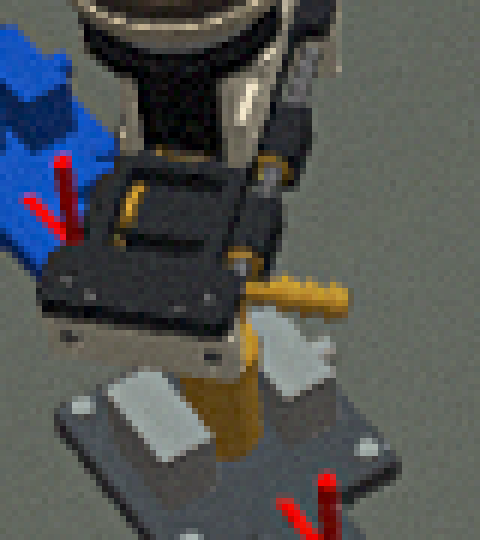

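The barb is turning with the gripper and the forces are small. Next is +40°, followed by a check against the pin.

Call:
jog_arm(offset=[[0,0,0],[0,0,0],[0,0,0],[0,0,0],[0,0,0],[0,0,0],[0,0,0],[0,0,0]], dr=[[0,0,6],[0,0,12],[0,0,18],[0,0,24],[0,0,30],[0,0,36],[0,0,40],[0,0,40]])

```text
time_s: 9.68
ee_pos: [482.2, -177.2, 52.8]
eef_rot: [0.0, 0.982, 0.187, 0.0]
wrist_force: [1.0, -2.1, -2.8]
finger_gap: 17.6
```

```bash
python3 look.py b | head -3
python3 - <<'E'
from h import *
p,d=capture('top');cv2.imwrite('pics/topb.png',cv2.cvtColor(p,cv2.COLOR_RGB2BGR));np.save('pics/topb_d.npy',d)
cv2.imwrite('pics/tbz.png',cv2.cvtColor(p[165:265,315:395],cv2.COLOR_RGB2BGR).repeat(6,0).repeat(6,1))
E
```

```text
t 9.7333 pos [ 482.2   -177.264   52.831] heading 21.78192108184456 tilt z [ 0.    -0.001 -1.   ] gap 17.61911467611545 F [ 1.297 -3.235 -4.158] T [-0.403 -0.162 -0.021]
q [ 0.327  0.424 -0.104  1.99   0.065  0.73  -1.007]
offset [  0.839   0.07  -34.169] dr [  0.025   0.023 -71.718]
```

View pics/sbz.png

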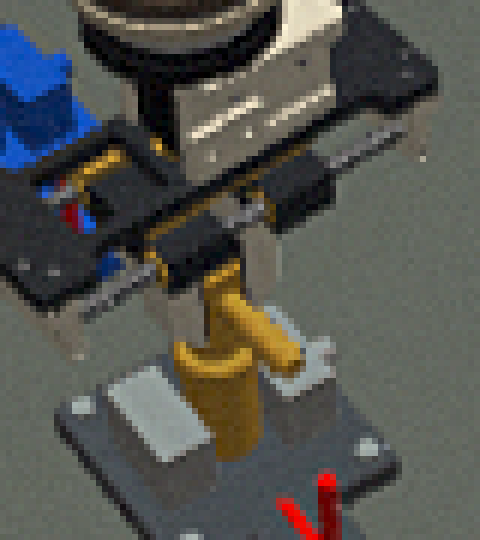

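View pics/tbz.png

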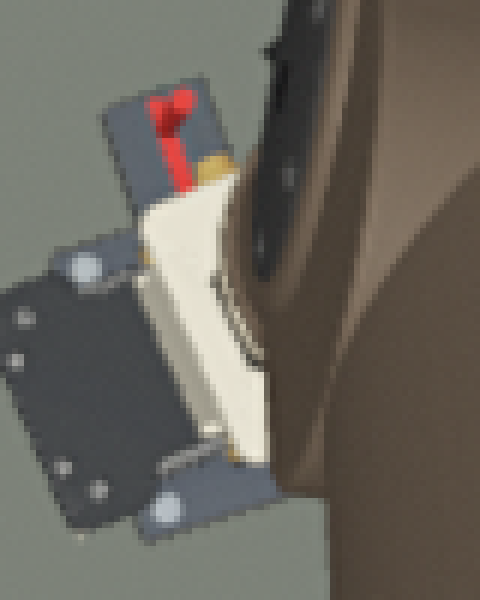

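```bash
cat > barb.py <<'E'
import sys
from h import *
i=sys.argv[1]
for n in ('scene','top'):
    try:p,d=ld(n,i)
    except Exception:continue
    W=world(n,d);h=cv2.cvtColor(p,cv2.COLOR_RGB2HSV)
    br=(h[...,0]>12)&(h[...,0]<30)&(h[...,1]>110)&(h[...,2]>60)
    b=br&(W[...,2]>98)&(W[...,2]<123)&(W[...,0]>498)&(W[...,0]<560)&(abs(W[...,1]+165)<40)
    Q=W[b]
    if len(Q)<10: print(n,len(Q));continue
    # ridge: use points near the top of the barb by silhouette: centre line via per-row pixel mids -> plane z=110
    rc=np.argwhere(b);mids=np.array([[rc[rc[:,0]==r][:,1].mean(),r] for r in np.unique(rc[:,0])])
    M=np.array([ray(n,u,v,110)[:2] for u,v in mids]);f=cv2.fitLine(M.astype(np.float32),cv2.DIST_HUBER,0,.01,.01).ravel()
    g=cv2.fitLine(Q[:,:2].astype(np.float32),cv2.DIST_HUBER,0,.01,.01).ravel()
    print(n,len(Q),"mid-line deg",np.degrees(np.arctan2(f[1],f[0])*1)%180,"depth deg",np.degrees(np.arctan2(g[1],g[0]))%180,"far pt",Q[np.argmax(Q[:,0])],"far mean",Q[Q[:,0]>Q[:,0].max()-6].mean(0))
    tip=Q[Q[:,0]>Q[:,0].max()-6].mean(0)
    for ax in((483.2,-176.7),(484.3,-177.5),(482.1,-175.8)):print("  tip bearing from",ax,np.degrees(np.arctan2(tip[1]-ax[1],tip[0]-ax[0])))
E
python3 barb.py b
```

```text
scene 90 mid-line deg 13.734653 depth deg 23.268543 far pt [ 538.937 -160.58   115.011] far mean [ 536.1   -158.939  114.903]
  tip bearing from (483.2, -176.7) 18.55893565349555
  tip bearing from (484.3, -177.5) 19.71326202424205
  tip bearing from (482.1, -175.8) 17.34012845606578
top 17 mid-line deg 145.33597 depth deg 105.4988 far pt [ 536.098 -156.333  116.052] far mean [ 533.306 -156.521  116.629]
  tip bearing from (483.2, -176.7) 21.935693173950607
  tip bearing from (484.3, -177.5) 23.175044947311267
  tip bearing from (482.1, -175.8) 20.631066345330847
```

Call:
jog_arm(offset=[[0,0,0],[0,0,0],[0,0,0],[0,0,0]], dr=[[0,0,2],[0,0,4.5],[0,0,4.5],[0,0,4.5]])

```text
time_s: 10.12
ee_pos: [482.2, -177.3, 52.8]
eef_rot: [0.0, 0.989, 0.15, 0.0]
wrist_force: [1.7, -3.0, -5.3]
finger_gap: 17.9
```

```bash
python3 look.py c | head -3;python3 barb.py c
```

```text
t 10.1667 pos [ 482.193 -177.286   52.827] heading 17.242841800488158 tilt z [ 0. -0. -1.] gap 17.90361081191609 F [ 2.18  -3.316 -6.052] T [-0.592 -0.398  0.003]
q [ 0.312  0.423 -0.084  1.992  0.052  0.729 -1.073]
offset [  0.861  -0.021 -34.172] dr [  0.023   0.006 -76.257]
scene 89 mid-line deg 13.5894 depth deg 18.650585 far pt [ 541.63  -161.146  118.207] far mean [ 538.102 -162.37   114.948]
  tip bearing from (483.2, -176.7) 14.62842583172856
  tip bearing from (484.3, -177.5) 15.706839322654599
  tip bearing from (482.1, -175.8) 13.485584773424753[ WARN:0@0.358] global loadsave.cpp:275 findDecoder imread_('pics/topc.png'): can't open/read file: check file path/integrity
```

View pics/scz.png

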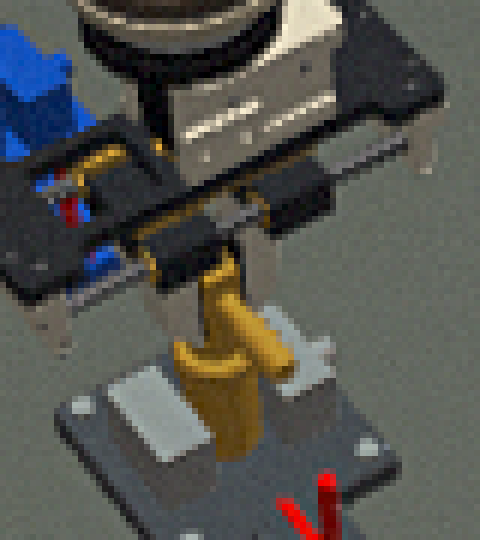

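Heading 17.2° matches the estimated pin bearing. I'll release, rise and inspect.

Call:
jog_arm(offset=[[0,0,0],[0,0,0],[0,0,0],[0,0,0],[0,0,0],[0,0,0],[0,0,0]], dr=[[0,0,0],[0,0,0],[0,0,0],[0,0,0],[0,0,0],[0,0,0],[0,0,0]], hand=0.6)

```text
time_s: 10.75
ee_pos: [482.1, -176.8, 53.0]
eef_rot: [0.0, 0.989, 0.149, 0.0]
wrist_force: [1.0, -0.2, 0.1]
finger_gap: 54.3
```

Call:
jog_arm(offset=[[0,0,-10],[0,0,-30],[0,0,-60],[0,0,-90],[0,0,-110],[0,0,-110]], dr=[[0,0,0],[0,0,0],[0,0,0],[0,0,0],[0,0,0],[0,0,0]])

```text
time_s: 11.25
ee_pos: [484.8, -177.6, 168.1]
eef_rot: [0.002, 0.989, 0.148, 0.004]
wrist_force: [0.3, -0.1, 0.3]
finger_gap: 55.4
```

Call:
jog_arm(offset=[[-20,35,0],[-40,70,0],[-60,105,0],[-80,140,0],[-100,175,0],[-100,175,0]], dr=[[0,0,0],[0,0,0],[0,0,0],[0,0,0],[0,0,0],[0,0,0]])

```text
time_s: 11.75
ee_pos: [433.3, -382.9, 163.1]
eef_rot: [0.002, 0.99, 0.143, -0.001]
wrist_force: [-0.5, -1.4, -0.5]
finger_gap: 54.9
```

```bash
python3 look.py d | head -3
python3 - <<'E'
from h import *
p,d=capture('top');cv2.imwrite('pics/topd.png',cv2.cvtColor(p,cv2.COLOR_RGB2BGR));np.save('pics/topd_d.npy',d)
a=cv2.cvtColor(p[165:265,315:395],cv2.COLOR_RGB2BGR).repeat(5,0).repeat(5,1)
s=cv2.imread('pics/scened.png')[175:275,200:275].repeat(5,0).repeat(5,1)
cv2.imwrite('pics/tdz.png',np.hstack([s,a]))
E
python3 barb.py d
```

```text
t 11.8 pos [ 435.082 -378.513  162.843] heading 16.637635168985984 tilt z [-0.001 -0.002 -1.   ] gap 55.168778731195616 F [-0.774  0.758 -0.068] T [ 0.024  0.029 -0.004]
q [ 0.617  0.38   0.006  1.729  0.     1.033 -0.658]
offset [ 103.745 -179.472   75.382] dr [  0.005   0.146 -76.862]
scene 83 mid-line deg 12.792246 depth deg 20.842558 far pt [ 540.717 -163.554  114.44 ] far mean [ 537.307 -162.798  114.27 ]
  tip bearing from (483.2, -176.7) 14.409690273923834
  tip bearing from (484.3, -177.5) 15.501936582455016
  tip bearing from (482.1, -175.8) 13.252505072817229
top 130 mid-line deg 15.337839 depth deg 17.13938 far pt [ 538.098 -162.323  115.047] far mean [ 534.9   -161.683  117.076]
  tip bearing from (483.2, -176.7) 16.196873564319578
  tip bearing from (484.3, -177.5) 17.35886176614306
  tip bearing from (482.1, -175.8) 14.969066741221027
```

View pics/tdz.png

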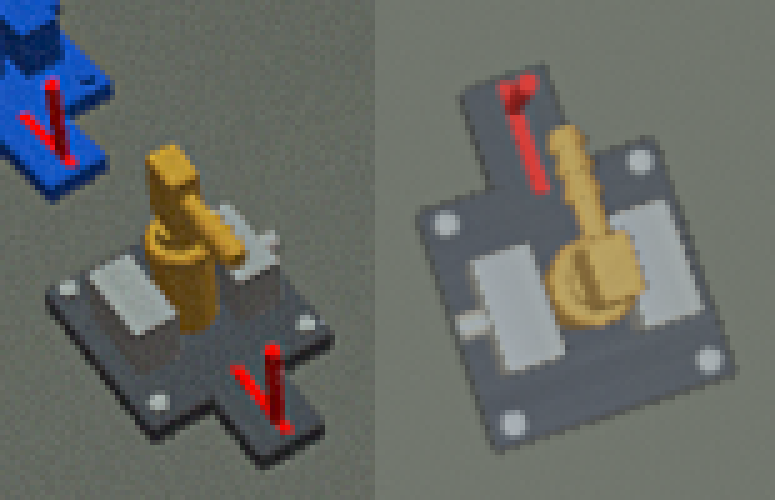

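The barb now bears about 15 to 17° and the pin about 16 to 17° from the same axis, so they're aligned within about 1 to 2°. In the crops the barb is parallel to the red line. I'll check that the nickel elbow and loose parts are unchanged, then hand in.

Run:
```python
from h import *
a,_=ld('top',0);b,_=ld('top','d')
print("nickel/loose region diff",np.abs(a[140:260,140:300].astype(int)-b[140:260,140:300]).max(-1).__gt__(60).sum())
s=get_state();print(s['time_s'],s['wrist_force'],np.abs(s['joint_velocities']).max())
print(sign_off())
```

```text
nickel/loose region diff 0
11.85 [0.774 0.694 0.519] 0.04879348056455325
the job is handed in; nothing more can be done
None
```

I gripped the brass elbow on its 18 mm flats (gap read 18 mm) and turned it about 76° clockwise in one grasp. I then let go, moved the arm clear and handed the job in at about 11.9 s.

- **Alignment:** after release, the barb bears about 15–17° and the pin about 16–17° from the thread axis. That is within about 1–2°, and if anything about 1° past the pin. The rougher fits disagreed more: in the scene view the centre-line fit gave 12.8° and the depth fit 20.8°.
- **Other parts:** the nickel elbow and the loose parts show no change between the first and last top views. The wrist forces I read stayed under about 8 N.
- **Height disagreement:** the reported tool height did not match the pictures; the fingertips were really about 37–48 mm higher. A first trial close above the block met nothing, which confirmed it. I set the grasp height from the images instead.

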